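# Top the light tower with the tested red stage

## Robot

A 6-joint arm with a two-finger parallel gripper is mounted at the origin on a cart in front of the work surface, level with it; the furniture and walls round the work are solid. World frame = base frame: x ahead of the robot, y to its left, z up, the work surface at z = 0. Lengths are in m, angles in degrees, forces in N, time in s.
With the tool pointing down it reaches from about 0.4 to 0.825 m from the base axis. Payload 7 kg.
Tool frame: the origin (TCP) lies midway between the tips of the shut fingers; the grasp point (between the pads) lies 19 mm behind it; z points along the fingers, y is the line along which they close (so a half turn about z gives the same grasp; the last joint's range is limited). The gripper opens to 88 mm and grips with 3 to 60 N. Pads are 19 mm wide; open, the fingers measure 130 mm over their backs; the gripper's body (78 mm by 193 mm) begins 47 mm behind the grasp point.
Start: joints at [91.45, 20.546, 0.682, 0, -70.136, -16.507], TCP at [0.175, 0.652, 0.227] pointing down, gripper open.
Joint ranges: [-176.03, 176.03], [-82.01, 121.73], [-58.28, 71.71], [-173.87, 95.51], [-174.79, -0.11], [-173.66, 173.66]. Speed limits (degrees/s): [136.94, 136.94, 172.46, 180, 180, 180].

## Interface

Orientations are given as [roll, pitch, yaw] about the fixed x, y, z axes, in that order (R = Rz(yaw) Ry(pitch) Rx(roll)).
In Python, from plant import ctrl gives the robot as it stands. The module is installed in compiled form; this text tells all that it offers.
- The arm moves only by the tool send_rows, never from a script. Its argument "plan" is a list that holds one entry, the list of rows, each a list of 6 numbers: the shift along the tool's x, y, z in cm, then the turn, a rotation vector about the tool's x, y, z in degrees. A call has 1 to 8 rows; each row is the pose to reach, as a shift and turn from the pose commanded when the call began, along the tool's axes at that moment; what a row does not reach only later rows make up. A row lasts 1/12 s, in which the tool goes at most 41.7 mm and 7.16 degrees, less where a joint would pass 70% of its speed; a pose out of reach is approached as far as the arm can. A call with a gripper value outside its range is refused whole. "fingers" is the opening, from 0 (shut) to 1 (fully open), set as the call begins (left out, the last holds). The fingers move at their own pace and stop on an object; the grip force is fixed at half the most. Time passes only in rows, so rows that repeat a pose let the fingers close. It gives the time, the measured TCP pose, the force, the opening and the grip force at its end, in the units of the state.
- ctrl.get_obs(): the state, without advancing time (a new reading comes with each control period).
- ctrl.snapshot(name): name is "scene" or "top" or "wrist"; returns a dict with "img" (480x640x3 uint8, red, green, blue), "K" (3x3 intrinsics, pixels), "pose" (4x4, takes a point from camera to world coordinates). Camera axes: x right, y down, z forward; pixel columns grow to the right and rows downward; lengths in m; the calibration is good to about 2 mm. A picture is of the moment at which its call begins. There is no depth.
- ctrl.close_job(): hands the job in; it is judged then, once.
The state is a dict: "clock": time; "joint_pos": joint angles; "qvel": joint speeds; "tau": joint torques, N m; "tool_pos": TCP position; "orientation": TCP orientation; "force": force on the tool from outside, world axes, zero at the start; "moment": the same for the moment, N m; "opening": finger opening in m; "gripper_force": force on a finger pad.
Only numpy, scipy, OpenCV 4.12 (cv2) and the standard library are available. Lean on these libraries where they do the work, as an engineer would, in place of code of your own. Each camera call takes 0.05 s, during which the arm holds its last target. There are 200 camera calls.

## Task

The red lamp stage has passed its test: press the green release button on the test jig so that the clear hood springs fully open, and lift the red stage out. Set it upright on top of the light tower with its white bars above the yellow marks, press it down onto the sprung seal, turn it a quarter turn clockwise (seen from above) to its stop, so that the bayonet locks and its white bars line up with those of the stages below, and let go. Leave the jig open and do not shift the blue stage.

Things in the scene. Friction and masses are not known exactly. Their poses are not given: they have to be found in the camera images.
- red_stage: Red ribbed lamp stage, 72 mm tall, about 0.13 kg: black collar 60 mm wide up to 22 mm, red lens 57 mm wide from 24 to 60 mm, black domed cap. Origin: centre of its underside, z up its axis. Starts upright in the jig, underside 55 mm over the bench, over a stub 36 mm wide and 12 mm tall: lift it straight up first.
- red_grip (a point): Point on the red stage's axis 45 mm above its underside, in the middle of the lens: grip here, 57 mm wide, firmly (40 N, so that it does not slip when pressed down and turned).
- red_slot (a point): Lower rim of the red stage's collar, 30 mm from its axis along its own +x, below a white bar (a second is on the -x side; two white bars on the cap point the same ways). Inside the rim a flange leaves a hole 41 mm wide with two entry slots, at +x and -x, below a hollow 52 mm wide and 22 mm deep.
- tower: Light tower, fixed: round steel plate 96 mm wide and 12 mm thick, black foot, green and amber stage, 60 mm wide. Origin: centre of the plate's underside, z up the axis. Its x axis, both ways, points at its white bars: with the red stage locked, the white bars of all stages are in line and the red stage's x axis is parallel to this one, either way round.
- tower_lug (a point): Outer end of one of the two lugs, at either side, of the tower's grey stub, 23.5 mm from the axis, at +80 degrees (anticlockwise from above) from the tower's x axis, above a yellow mark. The red stage goes on with its x axis along the line of the lugs, either way round, within 6 degrees, then turns 80 degrees clockwise from above to its stop.
- tower_socket (a point): Point on the tower's axis at its shoulder, 110 mm over the bench. The stub above it is 38 mm wide and 20 mm tall, its top 5 mm tapered to 31 mm; the lugs are 13 mm wide and stand 8 to 13 mm above the shoulder. Clearance to the red stage is 1.5 mm all round.
- seal_ring (a joint): How far (m) the sprung black ring on the shoulder is pressed down: 0 to 0.005; 4 N starts it, 8 N is fully down. Red stage's underside above the shoulder: 6 mm resting on the free ring, under 3 mm needed to turn below the lugs (press to 1 or 2 mm), 5 mm once locked: let go at the end of the turn, it rises into a notch that holds it.
- jig: Lamp test jig, fixed grey box with a clear black-framed hood and a lower deck in front. Origin: on the bench under the nest's middle; x from deck to hinge, z up. Nest walls 80 mm tall, floor at 55 mm; deck x = -110 to -48 mm, 84 wide, 70 tall. Shut hood: x = -48 to +62, y = -49 to +49 mm, top 138 mm over the bench. Take the stage with the fingers closing along y.
- release_top (a point): Centre of the top of the round green release button (26 mm wide) on the deck, 102 mm over the bench. Press straight down: travel 6 mm, 5 N at full travel; after about 4 mm it frees the hood.
- hood (a joint): Angle of the hood about its rear hinge (rad): 0 shut and latched, 1.85 fully open at its stop. It springs open by itself when the button is pressed, and stays open behind the nest (x over 60 mm in the jig's frame), about 190 mm tall.
- blue_stage: Blue spare lamp stage, loose, upright, 60 mm wide, 86 mm tall; origin at the centre of its underside. Leave it.

How it is judged:
By the outcome, as a careful person would: the job done as asked, in the order asked, and still so for the second after the job is handed in, with the robot touching nothing.
It also fails if it takes over 54 s, if anything falls off the work surface, if the arm or the gripper's body presses on something with over 40 N, if the wrist force passes 120 N, or if a joint passes its speed limit or range.

## Working session

There is one attempt and no reset: what is moved stays moved. The work goes in short steps, Python scripts to look and compute and a tool call to move; the robot and the scene stay as the last step left them, time stands still between calls to the robot, and variables do not carry over. Pictures are saved under pics/ and viewed, at most 10 in all, crops included, and the job is handed in when it is done.

Besides the shell and the picture viewer there is one more tool, called after "Emit:" by a JSON object that holds its "op" and its "data", one argument or row to a line. send_rows: Moves the arm, as the interface text tells. Its arguments: {"type":"object","properties":{"plan":{"type":"array","items":{"type":"array","items":{"type":"array","items":{"type":"number"}}}},"fingers":{"type":"number"}},"required":["plan"]}

```bash
mkdir -p pics; cat > h.py <<'E'
import numpy as np, cv2
from plant import ctrl
def snap(n,f=None):
    s=ctrl.snapshot(n)
    if f: cv2.imwrite('pics/'+f,cv2.cvtColor(s['img'],cv2.COLOR_RGB2BGR))
    return s
def ray(s,u,v,z):
    T=np.array(s['pose']);d=T[:3,:3]@np.linalg.inv(s['K'])@[u,v,1.];o=T[:3,3]
    return o+d*(z-o[2])/d[2]
E
python3 - <<'E'
from h import *
import pickle
a=snap('scene','s0.png');b=snap('top','t0.png')
pickle.dump((a,b),open('s0.pkl','wb'))
for s in(a,b):print(s['K'],s['pose'])
print(ctrl.get_obs())
E
```

```text
[[516.97794537   0.         317.53594835]
 [  0.         516.97794537 236.45328093]
 [  0.           0.           1.        ]] [[ 0.48231041 -0.55669006  0.67636739 -0.15738591]
 [-0.87572384 -0.32580616  0.35631179 -0.64483233]
 [ 0.02200943 -0.76416393 -0.64464647  0.68062838]
 [ 0.          0.          0.          1.        ]]
[[479.36853232   0.         315.84788508]
 [  0.         479.36853232 236.27647707]
 [  0.           0.           1.        ]] [[-0.0091832  -0.98560586  0.1688098   0.3134488 ]
 [-0.99994727  0.00982738  0.00298089 -0.30325098]
 [-0.00459694 -0.16877353 -0.98564414  0.98108071]
 [ 0.          0.          0.          1.        ]]
{'clock': 0.1, 'joint_pos': array([ 9.14506493e+01,  2.05866174e+01,  6.41629442e-01, -1.95021921e-02,
       -7.01365617e+01, -1.65060995e+01]), 'qvel': array([ 0.05293716, -0.07914935,  0.09211977,  0.05919353, -0.08303497,
       -0.11156604]), 'tau': array([-1.14977578e-03, -5.84166741e+01,  2.93750274e+01,  7.01546699e+00,
        1.01659991e-02, -5.35720562e-05]), 'tool_pos': array([0.17524398, 0.65141484, 0.22573869]), 'orientation': array([ 1.79916601e+02, -5.59298971e-03, -1.50620856e+01]), 'force': array([0.11143309, 0.49271795, 0.49524655]), 'moment': array([ 0.00938201, -0.02183957,  0.04845532]), 'gripper_force': 0.0, 'opening': 0.0877594672870306}
```

View pics/s0.png

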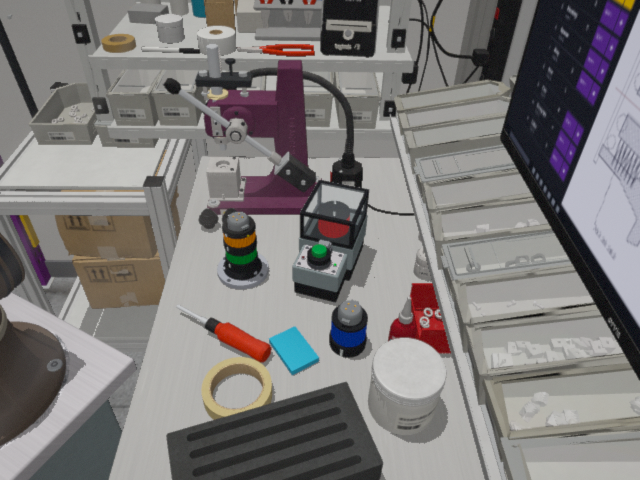

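View pics/t0.png

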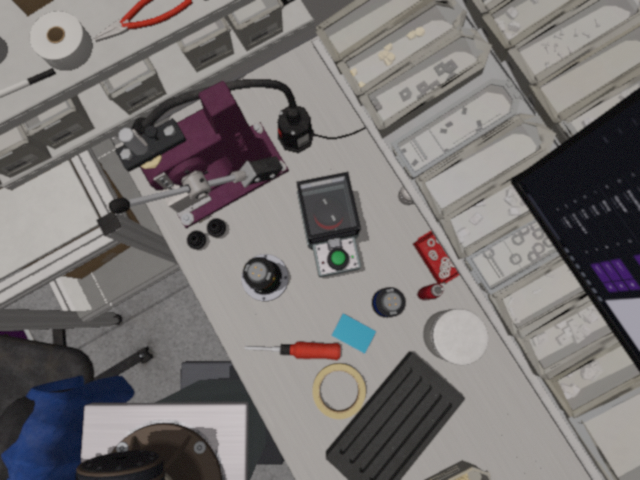

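The scene view shows the tower at about (240,245), the jig at (330,235) with its green button at (320,253), and the blue stage at (349,327). In the top view the tower is at (264,275), the button at (338,258), the hood at (328,207) and the blue stage at (389,302). Next I'll look at enlarged crops and take first measurements.

```bash
python3 - <<'E'
from h import *
import pickle
a,b=pickle.load(open('s0.pkl','rb'))
r=lambda im,x,y,w,h:cv2.resize(im[y:y+h,x:x+w],(400,300),interpolation=cv2.INTER_CUBIC)
A,B=a['img'],b['img']
m=np.vstack([np.hstack([r(A,210,200,80,60*1),r(A,280,180,108,81)]),np.hstack([r(B,225,245,80,60),r(B,280,165,96,72)])])
m=np.vstack([np.hstack([cv2.resize(A[200:290,205:285],(400,300)),r(A,280,180,108,81)]),np.hstack([r(B,225,245,80,60),r(B,280,165,96,72)])]) if 0 else m
cv2.imwrite('pics/c0.png',m[...,::-1])
def cen(s,x,y,w,h,lo,hi):
    hsv=cv2.cvtColor(s['img'][y:y+h,x:x+w],cv2.COLOR_RGB2HSV)
    k=cv2.inRange(hsv,lo,hi);n,l,st,c=cv2.connectedComponentsWithStats(k)
    i=1+np.argmax(st[1:,4]);return c[i]+[x,y],st[i]
for s,w in((a,(290,235,60,40)),(b,(315,235,50,45))):
    c,st=cen(s,*w,(45,120,60),(80,255,255));print('btn',c,st,ray(s,*c,.102))
for s,w in((a,(215,225,60,30)),):
    c,st=cen(s,*w,(8,120,80),(25,255,255));print('amber',c,st,ray(s,*c,.09))
E
```

```text
btn [318.69273743 250.64804469] [ 21   9  16  14 179] [ 0.41827137 -0.34454937  0.102     ]
btn [337.91463415 257.5       ] [ 16  16  15  14 164] [ 0.42385111 -0.34096422  0.102     ]
amber [239.83093525 240.8705036 ] [  9   6  32  17 278] [ 0.38327714 -0.20701227  0.09      ]
```

View pics/c0.png

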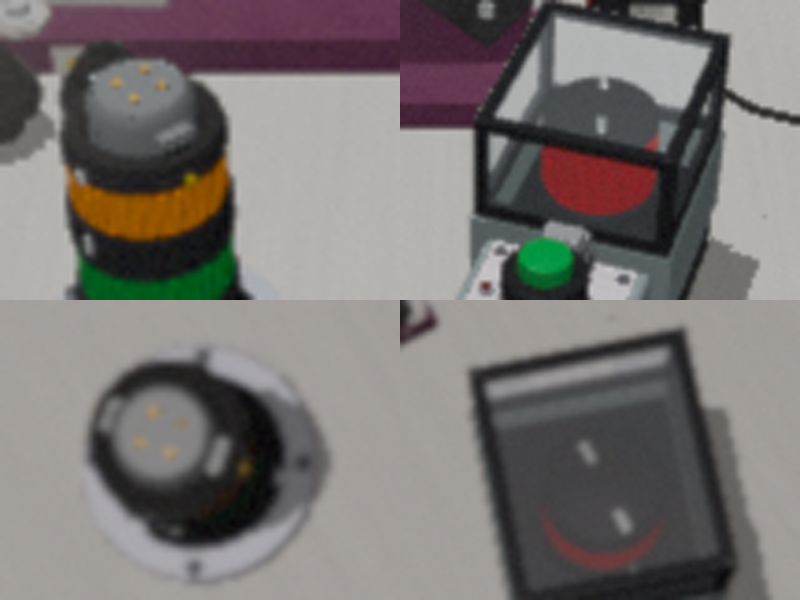

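The crops show two tower lugs in the top view at about (247.4,268.0) and (268.6,276.0), with the stub top centred at (257.6,271.6). The red cap's bars are at (324.9,201.5) and (333.3,217.8). The top crop also shows the hood's top-frame corners at (475,372), (685,335) and (733,555).

```bash
python3 - <<'E'
from h import *
import pickle
a,b=pickle.load(open('s0.pkl','rb'))
def ln(s,p,q,z):
    P,Q=ray(s,*p,z),ray(s,*q,z);d=Q-P
    print('mid',(P+Q)[:2]/2,'len',np.hypot(*d[:2]),'ang',np.degrees(np.arctan2(d[1],d[0])))
f=lambda x,y:(280+(x-400)/4.1667,165+(y-300)/4.1667)
print('lugs top');ln(b,(247.4,268),(268.6,276),.123)
print('lug scene', ray(a,210+175/5,200+133/5,.123))
print('stub top',ray(b,257.6,271.6,.13),'scene',ray(a,210+142/5,200+85/5,.13))
print('red bars top');ln(b,f(587,452),f(622,520),.126)
g=lambda x,y:(280+(x-400)/3.7037,180+y/3.7037)
print('red bars scene');ln(a,g(604,84),g(602,125),.126)
print('hood top');
for p,q in(((475,372),(685,335)),((685,335),(733,555)),((475,372),(517,600))):ln(b,f(*p),f(*q),.138)
print('hood scene')
for p,q in(((545,10),(725,42)),((482,120),(672,160)),((545,10),(482,120)),((725,42),(672,160))):ln(a,g(*p),g(*q),.138)
# plate
hsv=cv2.cvtColor(b['img'],cv2.COLOR_RGB2HSV)
c=f(570,600)
E
```

```text
lugs top
mid [ 0.39643142 -0.1962426 ] len 0.04096476893196586 ang -111.10055268154578
lug scene [ 0.38803224 -0.21735087  0.123     ]
stub top [ 0.39646356 -0.19642394  0.13      ] scene [ 0.39699903 -0.19791567  0.13      ]
red bars top
mid [ 0.50907077 -0.32526808] len 0.034128130036894654 ang -154.0750716459423
red bars scene
mid [ 0.508632   -0.32711512] len 0.03281218111142952 ang -154.30113512833768
hood top
mid [ 0.56575081 -0.31515265] len 0.09337349190750469 ang -80.2603558224731
mid [ 0.52450203 -0.37046085] len 0.10003595227863728 ang -169.29102948182654
mid [ 0.50726222 -0.27798506] len 0.10271627130964553 ang -170.0815667488316
hood scene
mid [ 0.5594978  -0.31761349] len 0.09201314637014767 ang -76.91617081860669
mid [ 0.46379627 -0.33572655] len 0.09116075395938017 ang -78.61159096129268
mid [ 0.5019395  -0.28192243] len 0.09603550928100969 ang -169.049887702779
mid [ 0.52135456 -0.37141762] len 0.09876714435495396 ang -169.50891196875273
```

```bash
python3 - <<'E'
from h import *
import pickle
a,b=pickle.load(open('s0.pkl','rb'))
def tri(p,q):
    P=[np.array(s['K'])@np.linalg.inv(s['pose'])[:3] for s in(a,b)]
    X=cv2.triangulatePoints(P[0],P[1],np.array(p,float),np.array(q,float))[:,0];return (X[:3]/X[3]).round(3)
for n,p,q in(('knob',(172,88),(119,205)),('colTop',(290,65),(215,95)),('hosetop',(270,72),(230,82)),('lamp',(347,172),(295,130)),('joint',(237,130),(193,185)),('armend',(296,175),(265,172)),('post',(155,180),(110,222)),('dark',(208,217),(198,240))):print(n,tri(p,q))
for u,v,z in((120,205,.3),(110,222,.2),(198,240,.02),(180,230,0),(297,475,0)):print(u,v,ray(b,u,v,z).round(3))
E
```

```text
knob [ 0.483 -0.008  0.286]
colTop [ 0.649 -0.151  0.302]
hosetop [ 0.651 -0.143  0.293]
lamp [ 0.683 -0.264  0.084]
joint [ 0.538 -0.098  0.203]
armend [ 0.585 -0.204  0.112]
post [0.509 0.115 0.034]
dark [ 0.471 -0.061  0.026]
120 205 [ 0.479 -0.016  0.3  ]
110 222 [0.475 0.042 0.2  ]
198 240 [ 0.473 -0.061  0.02 ]
180 230 [ 0.498 -0.017  0.   ]
297 475 [ 0.018 -0.26   0.   ]
```

```bash
cat >> h.py <<'E'
from scipy.spatial.transform import Rotation as Ro
def R(psi,tilt=0): return Ro.from_euler('xyz',[180,0,psi],degrees=True)*Ro.from_rotvec([0,tilt,0],degrees=True)
def chain(wps,start=None):
    o=ctrl.get_obs()
    p,r=(np.array(o['tool_pos']),Ro.from_euler('xyz',o['orientation'],degrees=True)) if start is None else (np.array(start[:3]),R(*start[3:]))
    print('now',p.round(4),np.round(o['orientation'],2),'F',np.round(o['force'],1),'t',o['clock'])
    for w in wps:
        t=R(*w[3:]);d=r.inv().apply(np.array(w[:3])-p)*100;v=(r.inv()*t).as_rotvec(degrees=True)
        print(w,'->',d.round(2),v.round(2));p,r=np.array(w[:3]),t
E
python3 - <<'E'
from h import *
chain([(.22,.6,.42,-30),(.42,.4,.42,-70),(.50,.1,.42,-115),(.44,-.15,.42,-155),(.417,-.343,.2,-169.5,-10)])
E
```

```text
now [0.1752 0.6514 0.2257] [ 1.7992e+02 -1.0000e-02 -1.5060e+01] F [0.1 0.5 0.5] t 0.1
(0.22, 0.6, 0.42, -30) -> [  5.66   3.83 -19.42] [ 0.08 -0.02 14.94]
(0.42, 0.4, 0.42, -70) -> [27.32  7.32  0.  ] [ 0. -0. 40.]
(0.5, 0.1, 0.42, -115) -> [30.93  2.74  0.  ] [ 0. -0. 45.]
(0.44, -0.15, 0.42, -155) -> [25.19 -5.13 -0.  ] [ 0. -0. 40.]
(0.417, -0.343, 0.2, -169.5, -10) -> [ 10.24 -16.52  22.  ] [ 1.27 -9.95 14.46]
```

Emit:
{"op": "send_rows", "data": {
  "plan": [
    [[5.66,3.83,-19.42,0,0,15],[5.66,3.83,-19.42,0,0,15],[5.66,3.83,-19.42,0,0,15],[5.66,3.83,-19.42,0,0,15],[5.66,3.83,-19.42,0,0,15],[5.66,3.83,-19.42,0,0,15]]
  ],
  "fingers": 0
}}

```text
clock: 0.6
tool_pos: [0.2227, 0.6, 0.4303]
orientation: [-179.3, 0.1, -30.1]
force: [-0.0, 0.1, 1.5]
opening: 0.0531
gripper_force: 0.0
```

Emit:
{"op": "send_rows", "data": {
  "plan": [
    [[27.3,7.3,0,0,0,40],[27.3,7.3,0,0,0,40],[27.3,7.3,0,0,0,40],[27.3,7.3,0,0,0,40],[27.3,7.3,0,0,0,40],[27.3,7.3,0,0,0,40],[27.3,7.3,0,0,0,40],[27.3,7.3,0,0,0,40]]
  ]
}}

```text
clock: 1.27
tool_pos: [0.4228, 0.3963, 0.4209]
orientation: [-180.0, -0.1, -70.3]
force: [0.1, -0.1, 0.2]
opening: 0.0018
gripper_force: 0.0
```

Emit:
{"op": "send_rows", "data": {
  "plan": [
    [[31,2.7,0,0,0,45],[31,2.7,0,0,0,45],[31,2.7,0,0,0,45],[31,2.7,0,0,0,45],[31,2.7,0,0,0,45],[31,2.7,0,0,0,45],[31,2.7,0,0,0,45],[31,2.7,0,0,0,45]]
  ]
}}

```text
clock: 1.93
tool_pos: [0.5002, 0.0961, 0.4209]
orientation: [-180.0, -0.0, -115.3]
force: [0.7, 0.1, 0.4]
opening: 0.0006
gripper_force: 0.0
```

Emit:
{"op": "send_rows", "data": {
  "plan": [
    [[25.2,-5.1,0,0,0,40],[25.2,-5.1,0,0,0,40],[25.2,-5.1,0,0,0,40],[25.2,-5.1,0,0,0,40],[25.2,-5.1,0,0,0,40],[25.2,-5.1,0,0,0,40],[25.2,-5.1,0,0,0,40],[25.2,-5.1,0,0,0,40]]
  ]
}}

```text
clock: 2.6
tool_pos: [0.4387, -0.1525, 0.4206]
orientation: [180.0, -0.0, -155.3]
force: [0.1, 0.6, 0.2]
opening: 0.0002
gripper_force: 0.0
```

```bash
python3 - <<'E'
from h import *
import pickle
s=snap('wrist','w1.png');pickle.dump(s,open('w1.pkl','wb'));print(s['K'],s['pose'])
chain([(.417,-.343,.2,-169.5,-10),(.417,-.343,.106,-169.5,-10)])
E
```

```text
[[377.19156226   0.         321.91099141]
 [  0.         377.19156226 237.74371252]
 [  0.           0.           1.        ]] [[-4.18542231e-01  8.79387363e-01  2.26936702e-01  3.78379051e-01]
 [ 9.08197313e-01  4.05208898e-01  1.04801669e-01 -1.79627081e-01]
 [ 2.04492157e-04  2.49967228e-01 -9.68254276e-01  5.78951321e-01]
 [ 0.00000000e+00  0.00000000e+00  0.00000000e+00  1.00000000e+00]]
now [ 0.4392 -0.1512  0.4205] [ 1.7998e+02 -1.0000e-02 -1.5519e+02] F [-0.7  0.5 -0.4] t 2.65
(0.417, -0.343, 0.2, -169.5, -10) -> [ 10.06 -16.49  22.05] [ 1.27 -9.96 14.27]
(0.417, -0.343, 0.106, -169.5, -10) -> [ 1.63 -0.    9.26] [0. 0. 0.]
```

View pics/w1.png

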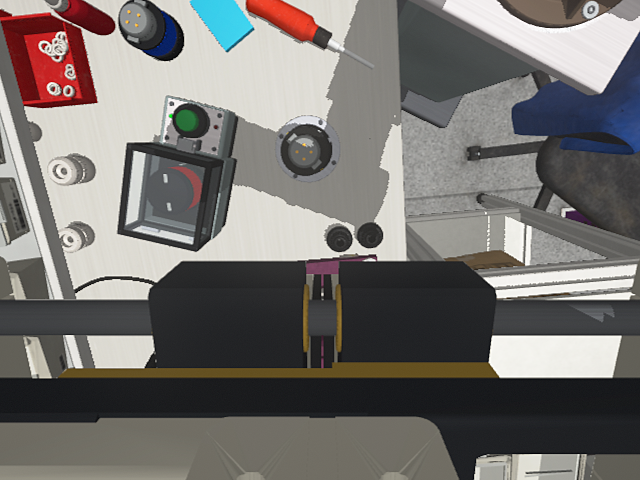

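The wrist view shows the button at about (187,120), the red stage under the hood at (175,188), and the tower at (307,150), centred on its plate. I'll move to hover over the button.

Emit:
{"op": "send_rows", "data": {
  "plan": [
    [[10.1,-16.5,22,1.3,-10,14.3],[10.1,-16.5,22,1.3,-10,14.3],[10.1,-16.5,22,1.3,-10,14.3],[10.1,-16.5,22,1.3,-10,14.3],[10.1,-16.5,22,1.3,-10,14.3],[10.1,-16.5,22,1.3,-10,14.3],[10.1,-16.5,22,1.3,-10,14.3],[10.1,-16.5,22,1.3,-10,14.3]]
  ]
}}

```text
clock: 3.32
tool_pos: [0.4153, -0.3426, 0.1935]
orientation: [179.7, 9.6, -169.5]
force: [-0.1, 0.3, -0.9]
opening: 0.0004
gripper_force: 0.0
```

```bash
python3 - <<'E'
from h import *
import pickle
s=pickle.load(open('w1.pkl','rb'))
hsv=cv2.cvtColor(s['img'],cv2.COLOR_RGB2HSV)
k=cv2.inRange(hsv,(45,120,60),(80,255,255));n,l,st,c=cv2.connectedComponentsWithStats(k)
for i in range(1,n):
  if st[i,4]>50: print('btn',c[i],st[i],ray(s,*c[i],.102))
chain([(.417,-.343,.112,-169.5,-10),(.417,-.343,.096,-169.5,-10)])
im=s['img'][105:190,255:360]
cv2.imwrite('pics/c1.png',cv2.resize(im,(741,600),interpolation=cv2.INTER_CUBIC)[...,::-1])
E
```

```text
btn [186.49868074 120.04221636] [176 110  22  21 379] [ 0.42523128 -0.33811413  0.102     ]
now [ 0.4153 -0.3426  0.1935] [ 179.65    9.62 -169.5 ] F [-0.1  0.3 -0.9] t 3.3167
(0.417, -0.343, 0.112, -169.5, -10) -> [ 1.2  -0.12  8.07] [ 0.35 -0.38 -0.01]
(0.417, -0.343, 0.096, -169.5, -10) -> [ 0.28 -0.    1.58] [0. 0. 0.]
```

View pics/c1.png

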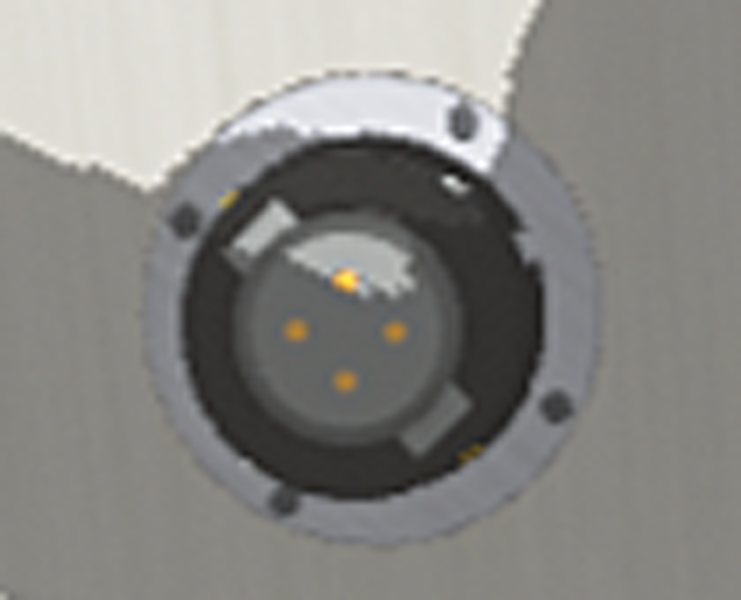

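The crop shows the lug outer ends at about (250,222) and (442,435). The yellow marks are at (228,198) and (473,455), and the stub centre is at (346,330). Now I'll press the button.

Emit:
{"op": "send_rows", "data": {
  "plan": [
    [[1.2,0,8,0,0,0],[1.2,0,8,0,0,0],[1.2,0,8,0,0,0],[1.4,0,9,0,0,0],[1.5,0,9.6,0,0,0],[1.5,0,9.6,0,0,0],[1.5,0,9.6,0,0,0],[1.5,0,9.6,0,0,0]]
  ]
}}

```text
clock: 3.98
tool_pos: [0.4206, -0.3425, 0.1053]
orientation: [-179.9, 10.2, -169.3]
force: [0.3, -0.2, 0.8]
opening: 0.0003
gripper_force: 0.0
```

```bash
python3 - <<'E'
from h import *
import pickle
s=pickle.load(open('w1.pkl','rb'))
f=lambda x,y:(255+x/7.057,105+y/7.059)
def ln(n,p,q,z):
    P,Q=ray(s,*f(*p),z),ray(s,*f(*q),z);d=Q-P
    print(n,'mid',((P+Q)[:2]/2).round(4),'len',np.hypot(*d[:2]),'ang',np.degrees(np.arctan2(d[1],d[0])))
ln('lugs',(250,222),(442,435),.123)
ln('marks',(228,198),(473,455),.1)
ln('pins',(346,280),(345,381),.13);ln('pins',(296,330),(395,332),.13);ln('screws',(185,221),(557,408),.012);ln('screws',(463,122),(285,502),.012)
print(ctrl.get_obs()['force'],ctrl.get_obs()['tool_pos'])
snap('scene','s2.png')
E
```

```text
lugs mid [ 0.3988 -0.1931] len 0.046972130065256516 ang 67.12893147292257
marks mid [ 0.3993 -0.1931] len 0.06113528355551817 ang 68.767249655059
pins mid [ 0.3988 -0.1931] len 0.01620734004217435 ang 23.479398407021527
pins mid [ 0.3988 -0.1931] len 0.016286935293746863 ang 113.61334583132728
screws mid [ 0.399  -0.1928] len 0.08560459174846735 ang 88.55587127942407
screws mid [ 0.399  -0.1928] len 0.08547950618868984 ang -1.3803741201848183
[ 0.29226571 -0.24189601  0.84434357] [ 0.42061267 -0.34248788  0.10533975]
```

View pics/s2.png

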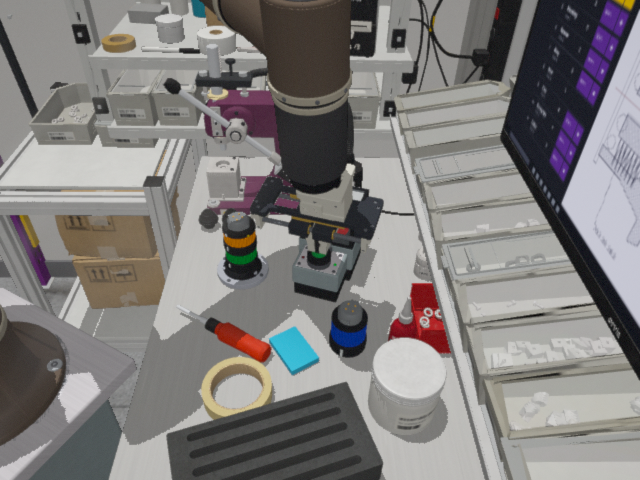

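The fingertips are just above the button (320,250) and the hood is still shut, so I'll press further.

Emit:
{"op": "send_rows", "data": {
  "plan": [
    [[0.1,0,0.5,0,0,0],[0.1,0,0.7,0,0,0],[0.15,0,0.8,0,0,0],[0.15,0,0.9,0,0,0],[0.15,0,0.9,0,0,0],[0.15,0,0.9,0,0,0]]
  ]
}}

```text
clock: 4.53
tool_pos: [0.4209, -0.3429, 0.0967]
orientation: [-179.8, 10.2, -169.3]
force: [-3.5, 4.2, 18.2]
opening: 0.0001
gripper_force: 9.1
```

Emit:
{"op": "send_rows", "data": {
  "plan": [
    [[0,0,-4,0,3,0],[0,0,-8,0,6,0],[0,0,-12,0,10,0],[0,0,-16,0,10,0],[0,0,-19,0,10,0],[0,0,-19,0,10,0],[0,0,-19,0,10,0],[0,0,-19,0,10,0]]
  ],
  "fingers": 1
}}

```text
clock: 5.2
tool_pos: [0.3866, -0.3478, 0.281]
orientation: [180.0, 0.0, -169.4]
force: [0.9, -0.7, -0.2]
opening: 0.0482
gripper_force: 0.0
```

```bash
python3 - <<'E'
from h import *
import pickle
o=ctrl.get_obs();print(o['tool_pos'],o['orientation'],o['force'],o['opening'])
s=snap('wrist','w2.png');pickle.dump(s,open('w2.pkl','wb'))
E
```

```text
[ 0.38663596 -0.34784477  0.28099376] [ 1.79994807e+02  4.87625705e-02 -1.69417585e+02] [ 0.94536988 -0.70126628 -0.19758722] 0.048221374203840435
```

View pics/w2.png

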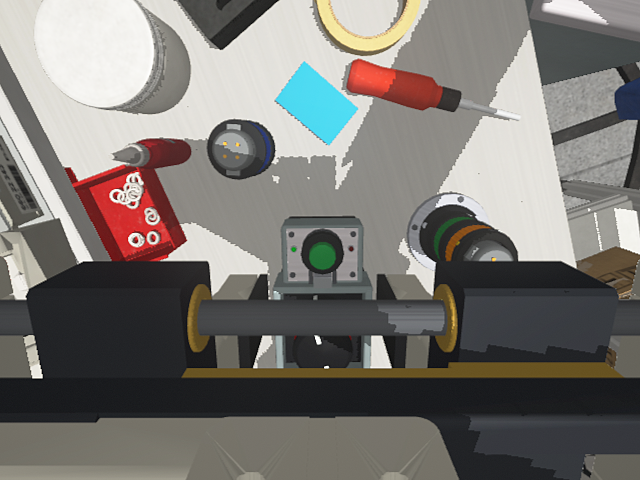

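The wrist camera faces the base, and the white bars of the uncovered red cap show at about (320,340), so the hood seems open. I'll go higher and further out so that both the red stage and the tower are in view.

```bash
python3 - <<'E'
from h import *
chain([(.42,-.34,.40,-160),(.54,-.27,.385,-155)])
E
```

```text
now [ 0.3864 -0.3478  0.2804] [ 1.7996e+02 -2.0000e-02 -1.6942e+02] F [-1.1  0.2 -1.3] t 5.25
(0.42, -0.34, 0.4, -160) -> [ -3.44   0.16 -11.96] [ 0.04 -0.02 -9.42]
(0.54, -0.27, 0.385, -155) -> [-13.67   2.47   1.5 ] [ 0.  0. -5.]
```

Emit:
{"op": "send_rows", "data": {
  "plan": [
    [[-1,0,-4,0,0,-3],[-2,0,-8,0,0,-6],[-3.5,0,-12,0,0,-9.4],[-7.5,0,-12,0,0,-12],[-11.5,0,-12,0,0,-14.4],[-15,0,-11.5,0,0,-14.4],[-17.4,0.4,-10.5,0,0,-14.4],[-17.4,0.4,-10.5,0,0,-14.4]]
  ]
}}

```text
clock: 5.92
tool_pos: [0.5604, -0.31, 0.3802]
orientation: [179.7, -0.3, -154.9]
force: [-1.8, -0.1, -1.9]
opening: 0.0876
gripper_force: 0.0
```

Emit:
{"op": "send_rows", "data": {
  "plan": [
    [[0,0,0,0,0,0],[0,0,0,0,0,0],[0,0,0,0,0,0]]
  ]
}}

```text
clock: 6.17
tool_pos: [0.5566, -0.3126, 0.3867]
orientation: [-179.9, 0.0, -155.0]
force: [-1.3, -0.4, 0.4]
opening: 0.0876
gripper_force: 0.0
```

```bash
python3 - <<'E'
from h import *
import pickle
o=ctrl.get_obs();print(o['tool_pos'],o['orientation'])
s=snap('wrist','w3.png');pickle.dump(s,open('w3.pkl','wb'))
E
```

```text
[ 0.55664583 -0.31255506  0.38674423] [-1.79943890e+02  2.20387024e-02 -1.55024398e+02]
```

View pics/w3.png

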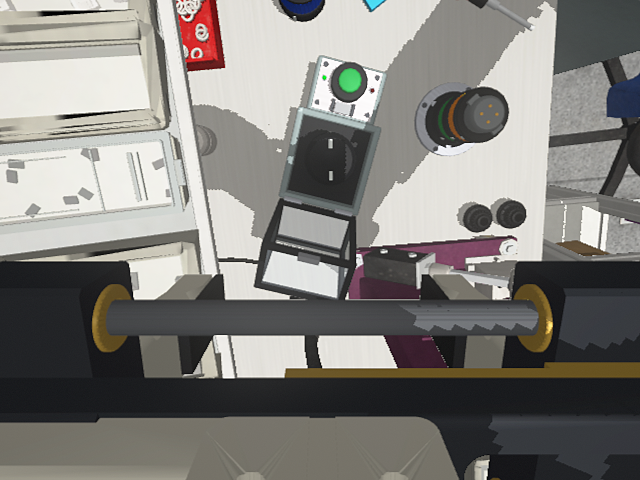

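The hood is fully open at about (310,250). The red cap's bars are at (330,143) and (331,176), the stub is at (486,115), and the button is at (349,82). I'll measure all of these from this one frame.

```bash
python3 - <<'E'
from h import *
import pickle
s=pickle.load(open('w3.pkl','rb'));im=s['img']
def comps(x,y,w,h,lo,hi,mn,z,n):
    k=cv2.inRange(cv2.cvtColor(im[y:y+h,x:x+w],cv2.COLOR_RGB2HSV),lo,hi)
    N,l,st,c=cv2.connectedComponentsWithStats(k);P=[]
    for i in range(1,N):
        if st[i,4]>=mn:p=c[i]+[x,y];r=ray(s,*p,z);P.append(r[:2]);print(n,p.round(1),st[i,4],r.round(4))
    return P
def ang(P,n):
    d=P[1]-P[0];print(n,'mid',(P[0]+P[1])/2,'len',np.hypot(*d),'ang',np.degrees(np.arctan2(d[1],d[0])))
P=comps(315,130,32,60,(0,0,150),(180,60,255),8,.126,'bar')
if len(P)==2:ang(P,'red')
comps(320,50,60,60,(45,120,60),(80,255,255),50,.102,'btn')
comps(470,95,40,40,(8,110,90),(28,255,255),2,.130,'pin')
# jig nest wall outline corners by eye
for n,p,q in(('left',(301,108),(281,204)),('right',(381,124),(356,216))):ang([ray(s,*p,.08)[:2],ray(s,*q,.08)[:2]],n)
c=cv2.resize(im[80:150,450:530],(686,600),interpolation=cv2.INTER_CUBIC)
cv2.imwrite('pics/c3.png',c[...,::-1])
E
```

```text
bar [330.1 142.9] 28 [ 0.4954 -0.331   0.126 ]
bar [330.3 175.2] 21 [ 0.5265 -0.3161  0.126 ]
red mid [ 0.51092397 -0.32353963] len 0.03446628930397615 ang 25.700822212073085
btn [349.7  80. ] 442 [ 0.4259 -0.3395  0.102 ]
pin [490.  105.3] 7 [ 0.3907 -0.1964  0.13  ]
pin [481.1 113.1] 8 [ 0.4013 -0.2007  0.13  ]
pin [496.  113.7] 7 [ 0.3952 -0.1863  0.13  ]
pin [488.  121.3] 7 [ 0.4053 -0.1899  0.13  ]
left mid [ 0.53083887 -0.3658148 ] len 0.11639354119788792 ang 11.852627248707256
right mid [ 0.50613563 -0.27364952] len 0.11385268435387222 ang 11.268639529207784
```

View pics/c3.png

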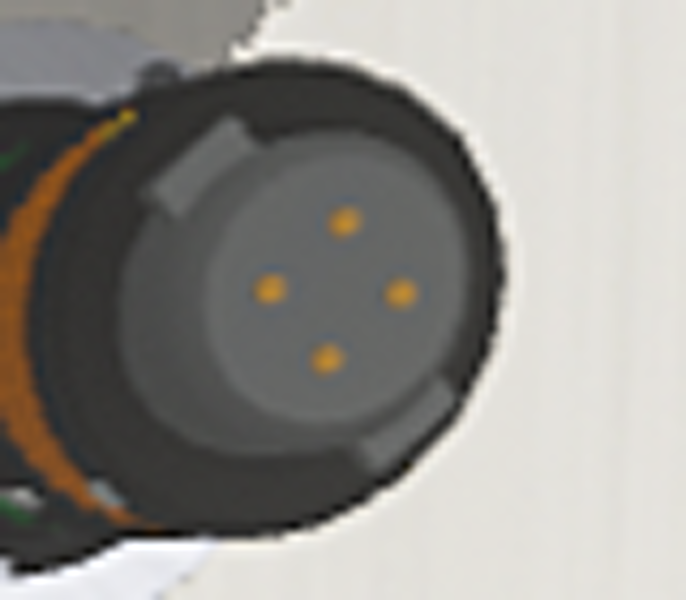

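The stub pins centre at (0.398,-0.193), which agrees with the first wrist frame but is 2–3 mm off the fixed cameras. I'll view the tower once more at a very different yaw to separate out the wrist camera's bias.

```bash
python3 - <<'E'
from h import *
chain([(.44,-.25,.40,-195),(.44,-.25,.40,-235),(.509,-.325,.30,-169.5)],start=(.5566,-.3126,.3867,-155))
E
```

```text
now [ 0.5566 -0.3126  0.3867] [-1.7992e+02  6.0000e-02 -1.5503e+02] F [ 0.5  0.  -0.7] t 6.2167
(0.44, -0.25, 0.4, -195) -> [ 7.92 10.6  -1.33] [-0. -0. 40.]
(0.44, -0.25, 0.4, -235) -> [0. 0. 0.] [ 0. -0. 40.]
(0.509, -0.325, 0.3, -169.5) -> [-10.1    1.35  10.  ] [  0.    0.  -65.5]
```

Emit:
{"op": "send_rows", "data": {
  "plan": [
    [[8,-10.6,-1,0,0,42],[8,-10.6,-1,0,0,42],[8,-10.6,-1,0,0,42],[8,-10.6,-1,0,0,42],[8,-10.6,-1,0,0,42],[8,-10.6,-1,0,0,42]]
  ]
}}

```text
clock: 6.72
tool_pos: [0.528, -0.4438, 0.3973]
orientation: [-180.0, 0.1, 162.5]
force: [0.1, 0.2, -0.6]
opening: 0.0877
gripper_force: 0.0
```

Emit:
{"op": "send_rows", "data": {
  "plan": [
    [[0,0,0,0,0,38],[0,0,0,0,0,38],[0,0,0,0,0,38],[0,0,0,0,0,38],[0,0,0,0,0,38],[0,0,0,0,0,38],[0,0,0,0,0,38],[0,0,0,0,0,38]]
  ]
}}

```text
clock: 7.38
tool_pos: [0.5288, -0.4423, 0.3976]
orientation: [179.9, 0.1, 125.1]
force: [-0.0, -0.9, -0.7]
opening: 0.0877
gripper_force: 0.0
```

```bash
python3 - <<'E'
from h import *
import pickle
o=ctrl.get_obs();print(o['tool_pos'],o['orientation'])
s=snap('wrist','w4.png');pickle.dump(s,open('w4.pkl','wb'));im=s['img']
P=np.array(s['K'])@np.linalg.inv(s['pose'])[:3]
def pr(X):
    q=P@[*X,1];return q[:2]/q[2]
for n,X,lo,hi in(('pins',(.398,-.194,.13),(8,110,90),(28,255,255)),('btn',(.424,-.341,.102),(45,120,60),(80,255,255)),('bars',(.51,-.3245,.126),(0,0,150),(180,60,255))):
    u,v=pr(X).astype(int);r={'pins':20,'btn':25,'bars':26}[n];print(n,u,v)
    x,y=max(u-r,0),max(v-r,0)
    k=cv2.inRange(cv2.cvtColor(im[y:v+r,x:u+r],cv2.COLOR_RGB2HSV),lo,hi)
    N,l,st,c=cv2.connectedComponentsWithStats(k)
    for i in range(1,N):
        if st[i,4]>3:print('  ',(c[i]+[x,y]).round(1),st[i,4],ray(s,*(c[i]+[x,y]),X[2]).round(4))
E
```

```text
[ 0.52880706 -0.44231217  0.39763363] [1.79934042e+02 1.19001467e-01 1.25068836e+02]
pins 357 -89
   [357.  372.8] 292 [ 0.6949 -0.5978  0.13  ]
btn 295 69
   [298.  70.] 448 [ 0.4261 -0.34    0.102 ]
bars 369 101
   [355.4  98.5] 28 [ 0.4959 -0.3305  0.126 ]
   [387.  103.9] 31 [ 0.5271 -0.3153  0.126 ]
```

The red stage reads (0.511,-0.323) from both yaws, so the wrist camera's bias is under 1 mm and I'll trust it. I had the y sign wrong in that move, but it did no harm. Next is the hover over the red stage and then the descent.

```bash
python3 - <<'E'
from h import *
chain([(.5114,-.3236,.30,-200),(.5114,-.3236,.26,-169),(.5114,-.3236,.084,-169)])
E
```

```text
now [ 0.5289 -0.4423  0.3974] [1.7994e+02 1.1000e-01 1.2508e+02] F [-0.2 -0.7  0.7] t 7.4333
(0.5114, -0.3236, 0.3, -200) -> [10.74  5.37  9.73] [ 3.000e-02  1.200e-01 -3.492e+01]
(0.5114, -0.3236, 0.26, -169) -> [ 0. -0.  4.] [ -0.   0. -31.]
(0.5114, -0.3236, 0.084, -169) -> [ 0.  -0.  17.6] [0. 0. 0.]
```

Emit:
{"op": "send_rows", "data": {
  "plan": [
    [[10.74,5.37,9.7,0,0,-35],[10.74,5.37,9.7,0,0,-35],[10.74,5.37,9.7,0,0,-35],[10.74,5.37,9.7,0,0,-35],[10.74,5.37,9.7,0,0,-35],[10.74,5.37,9.7,0,0,-35]]
  ]
}}

```text
clock: 7.93
tool_pos: [0.5113, -0.3221, 0.2994]
orientation: [-180.0, 0.0, 160.5]
force: [0.1, -0.5, 0.4]
opening: 0.0877
gripper_force: 0.0
```

Emit:
{"op": "send_rows", "data": {
  "plan": [
    [[0,0,4,0,0,-31],[0,0,4,0,0,-31],[0,0,4,0,0,-31],[0,0,4,0,0,-31],[0,0,4,0,0,-31],[0,0,4,0,0,-31],[0,0,4,0,0,-31],[0,0,4,0,0,-31]]
  ]
}}

```text
clock: 8.6
tool_pos: [0.5122, -0.3238, 0.2601]
orientation: [-179.9, 0.1, -169.2]
force: [-0.1, -0.2, 0.4]
opening: 0.0873
gripper_force: 0.0
```

```bash
python3 - <<'E'
from h import *
chain([(.5114,-.3236,.15,-169),(.5114,-.3236,.084,-169)])
E
```

```text
now [ 0.5122 -0.3238  0.2601] [-1.7993e+02  9.0000e-02 -1.6921e+02] F [-0.1 -0.2  0.4] t 8.6
(0.5114, -0.3236, 0.15, -169) -> [ 0.1   0.05 11.01] [-0.07  0.09 -0.21]
(0.5114, -0.3236, 0.084, -169) -> [ 0.  -0.   6.6] [0. 0. 0.]
```

Emit:
{"op": "send_rows", "data": {
  "plan": [
    [[0,0,4,0,0,0],[0,0,8,0,0,0],[0,0,11,0,0,0],[0,0,13,0,0,0],[0,0,15,0,0,0],[0,0,16.5,0,0,0],[0,0,17.6,0,0,0],[0,0,17.6,0,0,0]]
  ]
}}

```text
clock: 9.27
tool_pos: [0.5115, -0.3233, 0.0817]
orientation: [180.0, -0.1, -169.1]
force: [-0.4, 0.0, 0.2]
opening: 0.0877
gripper_force: 0.0
```

Emit:
{"op": "send_rows", "data": {
  "plan": [
    [[0,0,0,0,0,0],[0,0,0,0,0,0]]
  ]
}}

```text
clock: 9.43
tool_pos: [0.5129, -0.3238, 0.0848]
orientation: [-179.9, 0.1, -169.0]
force: [-0.5, 0.1, 0.5]
opening: 0.0877
gripper_force: 0.0
```

Emit:
{"op": "send_rows", "data": {
  "plan": [
    [[0,0,0,0,0,0],[0,0,0,0,0,0],[0,0,0,0,0,0],[0,0,0,0,0,0],[0,0,0,0,0,0],[0,0,0,0,0,0],[0,0,0,0,0,0]]
  ],
  "fingers": 0
}}

```text
clock: 10.02
tool_pos: [0.5123, -0.3235, 0.0839]
orientation: [-180.0, 0.1, -169.0]
force: [-0.3, -0.0, 1.0]
opening: 0.0554
gripper_force: 30.0
```

Emit:
{"op": "send_rows", "data": {
  "plan": [
    [[0,0,-0.5,0,0,0],[0,0,-1,0,0,0],[0,0,-2,0,0,0],[0,0,-5,0,0,0],[0,0,-9,0,0,0],[0,0,-13,0,0,0],[0,0,-15,0,0,0],[0,0,-15,0,0,0]]
  ]
}}

```text
clock: 10.68
tool_pos: [0.5145, -0.3247, 0.2411]
orientation: [-179.6, 0.5, -169.0]
force: [0.0, -0.8, -1.6]
opening: 0.0553
gripper_force: 30.0
```

```bash
python3 - <<'E'
from h import *
chain([(.45,-.25,.25,-126.4),(.399,-.1933,.20,-126.4),(.399,-.1933,.165,-126.4)])
print(ctrl.get_obs()['opening'])
E
```

```text
now [ 0.5145 -0.3247  0.2411] [-179.62    0.54 -168.95] F [ 0.  -0.8 -1.6] t 10.6833
(0.45, -0.25, 0.25, -126.4) -> [ 4.89  8.56 -0.99] [ -0.57   0.38 -42.56]
(0.399, -0.1933, 0.2, -126.4) -> [-1.54  7.47  5.  ] [0. 0. 0.]
(0.399, -0.1933, 0.165, -126.4) -> [ 0.  -0.   3.5] [0. 0. 0.]
0.05525139051580579
```

Emit:
{"op": "send_rows", "data": {
  "plan": [
    [[8.56,15,2,0,0,-42.6],[8.56,15,2,0,0,-42.6],[8.56,15,2,0,0,-42.6],[8.56,15,2,0,0,-42.6],[8.56,15,2,0,0,-42.6],[8.56,15,2,0,0,-42.6],[8.56,15,4,0,0,-42.6],[8.56,15,5.4,0,0,-42.6]]
  ]
}}

```text
clock: 11.35
tool_pos: [0.3996, -0.192, 0.18]
orientation: [-179.8, 0.1, -126.3]
force: [0.2, -0.3, -1.5]
opening: 0.0548
gripper_force: 30.0
```

Emit:
{"op": "send_rows", "data": {
  "plan": [
    [[0,0,0,0,0,0],[0,0,0,0,0,0],[0,0,0,0,0,0]]
  ]
}}

```text
clock: 11.6
tool_pos: [0.4, -0.1927, 0.1805]
orientation: [-179.9, 0.0, -126.4]
force: [0.6, -0.0, -0.4]
opening: 0.0549
gripper_force: 30.0
```

```bash
python3 - <<'E'
from h import *
a=snap('scene');b=snap('top')
r=lambda im,x,y,w,h:cv2.resize(im[y:y+h,x:x+w],(400,480),interpolation=cv2.INTER_CUBIC)
cv2.imwrite('pics/c5.png',np.hstack([r(a['img'],190,180,100,120),r(b['img'],215,230,100,120)])[...,::-1])
chain([(.3996,-.1925,.164,-126.35)]);o=ctrl.get_obs();print(o['moment'])
E
```

```text
now [ 0.4001 -0.1927  0.1805] [-1.7985e+02  5.0000e-02 -1.2640e+02] F [-0.6 -0.2 -0.9] t 11.7
(0.3996, -0.1925, 0.164, -126.35) -> [0.02 0.05 1.65] [-0.15  0.05 -0.05]
[ 0.11677774 -0.12357893  0.0499024 ]
```

View pics/c5.png

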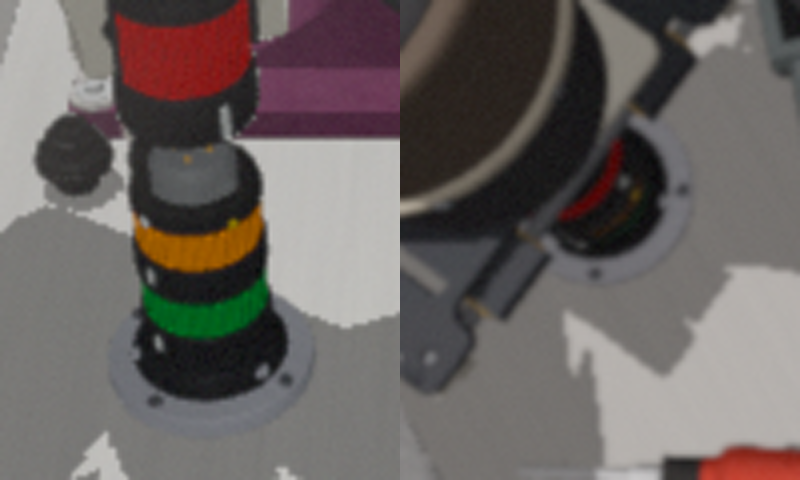

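In the scene crop, the red bar at (226,122) sits over the yellow mark at (233,222), and the lens axis is in line with the tower axis. I'll lower it in small steps and watch the forces.

Emit:
{"op": "send_rows", "data": {
  "plan": [
    [[0,0,0.8,0,0,0],[0,0,1.6,0,0,0],[0,0,2,0,0,0],[0,0,2.3,0,0,0],[0,0,2.6,0,0,0],[0,0,2.6,0,0,0]]
  ]
}}

```text
clock: 12.2
tool_pos: [0.3991, -0.1925, 0.1527]
orientation: [-180.0, -0.0, -126.4]
force: [-0.2, -0.1, -1.7]
opening: 0.055
gripper_force: 30.0
```

Emit:
{"op": "send_rows", "data": {
  "plan": [
    [[0,0,0.2,0,0,0],[0,0,0.4,0,0,0],[0,0,0.6,0,0,0],[0,0,0.7,0,0,0],[0,0,0.8,0,0,0],[0,0,0.8,0,0,0]]
  ]
}}

```text
clock: 12.7
tool_pos: [0.3994, -0.1925, 0.1454]
orientation: [-179.9, 0.0, -126.4]
force: [0.3, 0.1, -1.7]
opening: 0.0551
gripper_force: 30.0
```

Emit:
{"op": "send_rows", "data": {
  "plan": [
    [[0,0,0.2,0,0,0],[0,0,0.3,0,0,0],[0,0,0.4,0,0,0],[0,0,0.5,0,0,0],[0,0,0.5,0,0,0],[0,0,0.5,0,0,0]]
  ]
}}

```text
clock: 13.2
tool_pos: [0.3997, -0.1926, 0.1409]
orientation: [-179.9, 0.0, -126.4]
force: [-1.3, -0.1, 5.7]
opening: 0.0553
gripper_force: 30.0
```

Emit:
{"op": "send_rows", "data": {
  "plan": [
    [[0,0,0.06,0,0,0],[0,0,0.06,0,0,0],[0,0,0.06,0,0,4],[0,0,0.06,0,0,8],[0,0,0.06,0,0,12],[0,0,0.06,0,0,16],[0,0,0.06,0,0,20],[0,0,0.06,0,0,20]]
  ]
}}

```text
clock: 13.87
tool_pos: [0.4007, -0.1928, 0.1408]
orientation: [-179.8, 0.1, -146.6]
force: [0.9, 0.6, 6.9]
opening: 0.055
gripper_force: 30.0
```

```bash
python3 -c "
from h import *
o=ctrl.get_obs();print(o['moment'],o['force'],o['orientation'],o['tool_pos'])"
```

```text
[ 0.12238306 -0.02092804 -0.06316868] [0.86792466 0.62707578 6.88309264] [-1.79829981e+02  1.27893001e-01 -1.46618529e+02] [ 0.40071565 -0.19277736  0.14075224]
```

Emit:
{"op": "send_rows", "data": {
  "plan": [
    [[0,0,0,0,0,5],[0,0,0,0,0,10],[0,0,0,0,0,15],[0,0,0,0,0,20],[0,0,0,0,0,25],[0,0,0,0,0,30],[0,0,0,0,0,35],[0,0,0,0,0,40]]
  ]
}}

```text
clock: 14.53
tool_pos: [0.4007, -0.1932, 0.1409]
orientation: [-179.9, 0.2, 173.4]
force: [-0.5, -3.2, 4.9]
opening: 0.0554
gripper_force: 30.0
```

Emit:
{"op": "send_rows", "data": {
  "plan": [
    [[0,0,0,0,0,4],[0,0,0,0,0,8],[0,0,0,0,0,12],[0,0,0,0,0,14],[0,0,0,0,0,16],[0,0,0,0,0,18],[0,0,0,0,0,18]]
  ]
}}

```text
clock: 15.12
tool_pos: [0.4005, -0.1936, 0.1409]
orientation: [-179.9, 0.2, 155.5]
force: [-0.7, -5.4, 6.3]
opening: 0.0548
gripper_force: 30.0
```

```bash
python3 -c "
from h import *
o=ctrl.get_obs();print(o['moment'],o['force'],o['orientation'],o['tool_pos'])"
```

```text
[-2.00502107  0.06859723  0.0273622 ] [-0.70196793 -5.42131811  6.30577198] [-179.93361441    0.21513912  155.53370773] [ 0.40050605 -0.19355578  0.1409095 ]
```

Emit:
{"op": "send_rows", "data": {
  "plan": [
    [[-0.03,-0.08,0,0,0,1],[-0.03,-0.08,0,0,0,2],[-0.03,-0.08,0,0,0,3],[-0.03,-0.08,0,0,0,4],[-0.03,-0.08,0,0,0,4]]
  ]
}}

```text
clock: 15.53
tool_pos: [0.4006, -0.194, 0.1408]
orientation: [-180.0, 0.2, 151.6]
force: [-0.3, -2.8, 6.5]
opening: 0.0551
gripper_force: 30.0
```

```bash
python3 -c "
from h import *
o=ctrl.get_obs();print(o['moment'],o['force'],o['orientation'],o['tool_pos'])"
```

```text
[-1.0930246  -0.09542164  0.04169922] [-0.26463937 -2.81892445  6.5450629 ] [-179.99315359    0.22208668  151.58716505] [ 0.40060726 -0.19403793  0.14084072]
```

Emit:
{"op": "send_rows", "data": {
  "plan": [
    [[-0.02,-0.06,0,0,0,1],[-0.02,-0.06,0,0,0,2],[-0.02,-0.06,0,0,0,2],[-0.02,-0.06,0,0,0,2]]
  ]
}}

```text
clock: 15.87
tool_pos: [0.4005, -0.1943, 0.1408]
orientation: [180.0, 0.2, 149.6]
force: [-0.2, -0.6, 5.9]
opening: 0.0554
gripper_force: 30.0
```

```bash
python3 - <<'E'
from h import *
o=ctrl.get_obs();print(o['moment'],o['force'],o['orientation'],o['tool_pos'])
a=snap('scene');b=snap('top')
r=lambda im,x,y,w,h:cv2.resize(im[y:y+h,x:x+w],(400,480),interpolation=cv2.INTER_CUBIC)
cv2.imwrite('pics/c6.png',np.hstack([r(a['img'],190,180,100,120),r(b['img'],215,230,100,120)])[...,::-1])
E
```

```text
[-0.2204912  -0.02394849  0.05476061] [-0.17515792 -0.64774402  5.93739039] [179.97312068   0.20901    149.63737361] [ 0.40050932 -0.19434872  0.14080674]
```

```bash
python3 - <<'E'
from h import *
s=snap('scene');im=s['img'];x0,y0=214,185
k=im[y0:278,x0:262];h=cv2.cvtColor(k,cv2.COLOR_RGB2HSV)
m=cv2.inRange(h,(0,0,90),(180,70,255))
N,l,st,c=cv2.connectedComponentsWithStats(m)
for i in range(1,N):
    if 2<=st[i,4]<120: print('white',(c[i]+[x0,y0]).round(1),st[i],)
for n,lo,hi in(('red',(0,150,60),(6,255,255)),('amber',(8,140,80),(20,255,255)),('yel',(22,120,90),(34,255,255)),('green',(50,120,50),(75,255,255))):
    m=cv2.inRange(h,lo,hi);N,l,st,c=cv2.connectedComponentsWithStats(m)
    for i in range(1,N):
        if st[i,4]>1:print(n,(c[i]+[x0,y0]).round(1),st[i]+[x0,y0,0,0,0])
E
```

```text
white [216.  195.9] [  0   0   6  23 113]
white [237. 189.] [22  4  3  1  3]
white [244.5 189. ] [30  4  2  1  2]
white [225.5 235. ] [11 49  2  3  4]
white [227.2 248.6] [13 62  2  4  5]
white [229.2 265.2] [15 79  2  3  4]
white [258.7 274.7] [40 84  8  9 27]
white [255.3 272.3] [40 86  3  3  6]
red [228.4 214.4] [220 203  20  21 233]
amber [239.8 241. ] [224 231  32  17 277]
yel [247.8 235.4] [247 235   3   2   5]
green [241.4 257.8] [226 248  31  17 267]
```

```bash
python3 - <<'E'
from h import *
s=snap('scene');h=cv2.cvtColor(s['img'],cv2.COLOR_RGB2HSV)
for y in range(212,240,2):print(y,h[y,216:264:1,2].tolist())
E
```

```text
212 [81, 81, 80, 88, 132, 133, 133, 140, 132, 137, 136, 142, 134, 133, 137, 139, 143, 153, 142, 135, 136, 136, 134, 135, 135, 128, 129, 133, 126, 128, 132, 130, 130, 129, 129, 130, 129, 129, 127, 86, 74, 75, 72, 71, 71, 73, 72, 73]
214 [79, 88, 107, 99, 97, 124, 134, 138, 134, 141, 138, 138, 133, 132, 140, 139, 137, 138, 138, 131, 130, 137, 137, 126, 125, 126, 132, 131, 129, 129, 131, 128, 131, 129, 130, 130, 131, 127, 91, 85, 105, 105, 108, 107, 106, 107, 108, 106]
216 [54, 90, 170, 152, 86, 110, 135, 133, 133, 139, 132, 136, 136, 137, 141, 133, 128, 139, 139, 134, 139, 139, 135, 125, 124, 125, 132, 132, 131, 130, 130, 130, 131, 129, 131, 132, 130, 127, 92, 124, 180, 187, 187, 187, 186, 187, 188, 188]
218 [53, 64, 115, 122, 69, 56, 91, 122, 133, 131, 136, 120, 135, 137, 138, 131, 124, 139, 132, 133, 140, 138, 131, 129, 124, 125, 133, 132, 131, 133, 131, 134, 132, 133, 133, 132, 134, 129, 98, 122, 180, 188, 188, 187, 187, 187, 188, 186]
220 [52, 72, 152, 153, 79, 48, 45, 63, 107, 123, 136, 139, 142, 137, 136, 137, 139, 141, 132, 139, 142, 132, 132, 131, 124, 124, 133, 134, 133, 133, 
[... 1362 characters left out ...]
, 189, 188, 187, 187, 188]
234 [186, 187, 187, 187, 187, 186, 184, 164, 110, 110, 82, 46, 36, 33, 37, 36, 31, 33, 32, 31, 32, 33, 27, 33, 27, 29, 34, 27, 25, 28, 30, 44, 61, 42, 46, 72, 109, 144, 147, 137, 178, 187, 188, 189, 188, 186, 188, 188]
236 [138, 176, 182, 187, 186, 187, 183, 163, 157, 139, 139, 97, 54, 38, 32, 32, 31, 32, 33, 27, 35, 29, 33, 34, 28, 27, 32, 33, 32, 31, 58, 114, 132, 130, 140, 148, 139, 150, 145, 118, 108, 181, 188, 188, 187, 188, 189, 189]
238 [118, 121, 121, 131, 130, 138, 169, 120, 149, 148, 150, 162, 152, 159, 130, 94, 84, 70, 67, 62, 59, 63, 65, 65, 62, 76, 94, 99, 113, 167, 153, 154, 145, 149, 148, 146, 145, 149, 126, 64, 83, 180, 188, 188, 188, 188, 188, 188]
```

Emit:
{"op": "send_rows", "data": {
  "plan": [
    [[0,0,0,0,0,1],[0,0,0,0,0,2],[0,0,0,0,0,2],[0,0,0,0,0,2]]
  ]
}}

```text
clock: 16.4
tool_pos: [0.4003, -0.1944, 0.1408]
orientation: [180.0, 0.2, 147.7]
force: [-0.4, -1.8, 8.0]
opening: 0.055
gripper_force: 30.0
```

```bash
cat > bars.py <<'E'
from h import *
o=ctrl.get_obs();print(o['moment'],o['force'],o['orientation'],o['tool_pos'],o['clock'])
v=np.mean([cv2.cvtColor(snap('scene')['img'],cv2.COLOR_RGB2HSV)[...,2].astype(float)for _ in range(2)],0)
for y in(224,226,228,230,234,235,236,247,248,249,250,264,265,266):print(y,v[y,220:234].astype(int).tolist())
E
python3 bars.py
```

```text
[-0.26915537  0.19969885  0.27193577] [-0.3991796  -1.75013888  8.03864292] [179.98389802   0.19139711 147.65811214] [ 0.40031152 -0.1943797   0.14078144] 16.4
224 [71, 51, 79, 111, 62, 44, 41, 42, 42, 39, 43, 46, 53, 53]
226 [102, 71, 73, 123, 77, 45, 41, 40, 38, 38, 39, 37, 35, 37]
228 [179, 138, 80, 126, 100, 53, 39, 38, 36, 36, 40, 36, 35, 34]
230 [186, 182, 103, 109, 116, 58, 37, 35, 37, 37, 33, 35, 34, 36]
234 [188, 188, 184, 163, 110, 111, 84, 44, 35, 34, 35, 32, 34, 33]
235 [187, 187, 184, 169, 155, 131, 133, 68, 35, 35, 34, 32, 36, 36]
236 [186, 187, 183, 164, 156, 137, 136, 96, 56, 37, 32, 32, 34, 33]
247 [119, 118, 120, 116, 67, 36, 58, 92, 54, 30, 35, 52, 69, 73]
248 [120, 120, 120, 117, 85, 44, 64, 120, 85, 40, 27, 30, 30, 34]
249 [119, 118, 119, 120, 113, 57, 59, 123, 93, 42, 28, 29, 26, 25]
250 [119, 119, 121, 120, 117, 80, 55, 101, 86, 39, 28, 25, 28, 27]
264 [117, 118, 115, 92, 44, 20, 27, 26, 63, 109, 60, 31, 27, 28]
265 [116, 116, 113, 68, 33, 25, 26, 30, 68, 125, 86, 38, 24, 27]
266 [116, 117, 113, 74, 56, 27, 22, 25, 53, 122, 91, 39, 23, 25]
```

Emit:
{"op": "send_rows", "data": {
  "plan": [
    [[0,0,0,0,0,1],[0,0,0,0,0,2],[0,0,0,0,0,2],[0,0,0,0,0,2]]
  ]
}}

```text
clock: 16.83
tool_pos: [0.4003, -0.1944, 0.1408]
orientation: [180.0, 0.2, 145.7]
force: [-1.2, -1.5, 6.4]
opening: 0.055
gripper_force: 30.0
```

```bash
python3 bars.py | head -5
```

```text
[-0.2989111   0.2517078   0.78396095] [-1.22847392 -1.45760795  6.39518217] [179.99639921   0.18969344 145.71861746] [ 0.40025577 -0.19442392  0.1407763 ] 16.8333
224 [73, 57, 94, 98, 57, 41, 42, 38, 44, 39, 44, 49, 52, 52]
226 [101, 63, 93, 131, 70, 40, 40, 41, 40, 37, 37, 37, 40, 36]
228 [179, 136, 87, 122, 75, 44, 39, 38, 38, 36, 35, 36, 32, 35]
230 [187, 181, 105, 120, 90, 47, 39, 38, 35, 36, 36, 36, 34, 37]
```

The torque has climbed to 0.78 N·m, so the stage is at its stop. I'll let go now.

Emit:
{"op": "send_rows", "data": {
  "plan": [
    [[0,0,0,0,0,0],[0,0,0,0,0,0],[0,0,0,0,0,0],[0,0,0,0,0,0],[0,0,0,0,0,0],[0,0,0,0,0,0],[0,0,0,0,0,0],[0,0,0,0,0,0]]
  ],
  "fingers": 1
}}

```text
clock: 17.6
tool_pos: [0.3993, -0.194, 0.1399]
orientation: [180.0, 0.1, 145.6]
force: [-0.1, 0.3, 1.1]
opening: 0.0871
gripper_force: 0.0
```

Emit:
{"op": "send_rows", "data": {
  "plan": [
    [[0,0,-1,0,0,0],[0,0,-3,0,0,0],[0,0,-6,0,0,0],[0,0,-10,0,0,0],[0,0,-14,0,0,0],[0,0,-18,0,0,0],[0,0,-22,0,0,0],[0,0,-24,0,0,0]]
  ]
}}

```text
clock: 18.27
tool_pos: [0.3999, -0.1945, 0.3852]
orientation: [179.9, 0.4, 145.6]
force: [1.1, -0.2, 0.3]
opening: 0.0879
gripper_force: 0.0
```

```bash
python3 bars.py; python3 - <<'E'
from h import *
chain([(.44,-.28,.40,-230)])
E
```

```text
[-0.030024   -0.33321876  0.03718868] [ 1.11438482 -0.19188843  0.33893686] [179.87194591   0.41211866 145.60809638] [ 0.39988262 -0.19447033  0.38516826] 18.2667
224 [85, 56, 88, 128, 77, 50, 41, 40, 43, 39, 42, 38, 38, 42]
226 [115, 86, 68, 124, 91, 52, 42, 42, 39, 40, 40, 40, 41, 36]
228 [179, 154, 87, 123, 110, 56, 37, 35, 37, 37, 38, 33, 36, 34]
230 [185, 179, 100, 78, 121, 64, 39, 35, 38, 35, 35, 35, 34, 32]
234 [186, 186, 182, 161, 107, 108, 82, 44, 35, 36, 37, 36, 37, 38]
235 [185, 185, 182, 166, 153, 131, 131, 66, 38, 35, 33, 36, 33, 35]
236 [185, 185, 182, 161, 156, 136, 135, 94, 57, 38, 31, 34, 31, 33]
247 [118, 119, 117, 114, 67, 37, 57, 91, 52, 34, 34, 52, 68, 70]
248 [116, 118, 119, 114, 84, 44, 65, 117, 83, 39, 30, 30, 27, 27]
249 [118, 117, 118, 119, 111, 57, 57, 121, 92, 45, 27, 27, 30, 26]
250 [116, 118, 119, 118, 116, 80, 55, 100, 84, 43, 30, 32, 28, 29]
264 [114, 114, 113, 90, 41, 25, 24, 28, 60, 107, 59, 28, 27, 29]
265 [115, 114, 110, 66, 32, 22, 24, 26, 66, 125, 86, 37, 22, 27]
266 [114, 115, 111, 74, 54, 33, 26, 24, 52, 120, 91, 41, 28, 20]
now [ 0.4005 -0.1943  0.3842] [179.82   0.45 145.61] F [-1.3 -0.1 -0.3] t 18.3667
(0.44, -0.28, 0.4, -230) -> [-8.11 -4.83 -1.53] [ 0.24  0.43 15.61]
```

Emit:
{"op": "send_rows", "data": {
  "plan": [
    [[-3,0,-1,0,0,0],[-7,0,-2,0,0,0],[-10,0,-2,0,0,0],[-10,0,-2,0,0,0],[-10,0,-2,0,0,0],[-10,0,-2,0,0,0]]
  ]
}}

```text
clock: 18.87
tool_pos: [0.4813, -0.2503, 0.3989]
orientation: [-180.0, -0.0, 145.6]
force: [-0.2, -0.2, -1.1]
opening: 0.0875
gripper_force: 0.0
```

```bash
python3 - <<'E'
from h import *
for n in('wrist','top'):
    s=snap(n,n+'9.png');im=s['img'];P=np.array(s['K'])@np.linalg.inv(s['pose'])[:3]
    q=P@[.399,-.195,.185,1];u,v=(q[:2]/q[2]).astype(int);print(n,u,v)
    r=30 if n=='wrist' else 16
    if not(r<u<640-r and r<v<480-r):continue
    k=cv2.inRange(cv2.cvtColor(im[v-r:v+r,u-r:u+r],cv2.COLOR_RGB2HSV),(0,0,140),(180,60,255))
    N,l,st,c=cv2.connectedComponentsWithStats(k);Q=[]
    for i in range(1,N):
        if 3<st[i,4]<200:X=ray(s,*(c[i]+[u-r,v-r]),.186);Q.append(X);print(c[i]-r,st[i],X.round(4))
    if len(Q)==2:d=Q[1]-Q[0];print('mid',(Q[0]+Q[1])/2,'len',np.hypot(*d[:2]),'ang',np.degrees(np.arctan2(d[1],d[0])))
E
```

```text
wrist 319 105
[ 25.425  -26.0875] [47  0 13 14 80] [ 0.3931 -0.1637  0.186 ]
[ -2.68 -20.5 ] [24  4  7 12 50] [ 0.3824 -0.1876  0.186 ]
[ 8.5  16.25] [36 41  6 11 44] [ 0.415  -0.1973  0.186 ]
[26.42857143 24.77777778] [51 45  9 15 63] [ 0.431  -0.1877  0.186 ]
top 252 266
[-10.98888889 -12.64444444] [ 0  0 18 14 90] [ 0.4219 -0.1753  0.186 ]
[-14.5         12.79166667] [ 0 24  6  8 24] [ 0.3794 -0.1702  0.186 ]
mid [ 0.4006184  -0.17277715  0.186     ] len 0.042805351068822634 ang 173.16105391472158
```

```bash
python3 - <<'E'
from h import *
import pickle
s=snap('scene','s9.png');h=cv2.cvtColor(s['img'],cv2.COLOR_RGB2HSV)
for y in(216,218,220,221,222,223,224):print(y,h[y,226:256:2,2].tolist())
print(ctrl.get_obs()['joint_pos'].round(1))
w=pickle.load(open('w3.pkl','rb'))
# lug outer-edge mids, from segmentation of lug corners in the c3 crop
A=ray(w,450+194/8.575,80+154/8.57,.121);B=ray(w,450+420/8.575,80+428/8.57,.121);d=B-A
print('lugs w3',(A+B)/2,np.hypot(*d[:2]),np.degrees(np.arctan2(d[1],d[0])))
# tower/red bars: scene rays on a 30.3 mm cylinder
T=s['pose'];o=T[:3,3]
for c in((.3968,-.1972),(.399,-.1945)):
  for n,u,v in(('red',223.4,227),('amb',225.3,235),('grn',227.35,249),('foot',229.25,265)):
    D=T[:3,:3]@np.linalg.inv(s['K'])@[u,v,1];e=o[:2]-c
    q=np.roots([D[:2]@D[:2],2*e@D[:2],e@e-.0303**2]);t=q.real.min();X=o+t*D;print(n,X.round(3),np.degrees(np.arctan2(*(X[:2]-c)[::-1])).round(1),q.imag.max()>0)
chain([(.56,-.167,.36,-180),(.56,-.167,.34,-104)])
E
```

```text
216 [137, 136, 137, 137, 140, 134, 141, 135, 127, 137, 136, 129, 120, 39, 53]
218 [136, 137, 139, 136, 138, 135, 138, 138, 127, 137, 129, 120, 43, 31, 48]
220 [107, 131, 140, 133, 137, 135, 134, 137, 126, 137, 59, 35, 31, 31, 40]
221 [57, 72, 132, 119, 127, 132, 132, 135, 87, 63, 30, 32, 33, 33, 47]
222 [42, 45, 63, 71, 85, 85, 86, 63, 41, 36, 31, 31, 30, 34, 60]
223 [43, 42, 41, 45, 51, 48, 47, 32, 36, 34, 30, 31, 32, 34, 48]
224 [43, 40, 40, 39, 43, 40, 38, 31, 28, 30, 31, 31, 31, 25, 48]
[  -6.7    4.1    1.6    0.   -87.4 -117.7]
lugs w3 [ 0.3979092  -0.19252189  0.121     ] 0.04547784922466228 69.25287230730315
red [ 0.368 -0.187  0.123] 159.7 False
amb [ 0.367 -0.189  0.107] 165.2 False
grn [ 0.367 -0.19   0.076] 167.2 False
foot [ 0.367 -0.19   0.037] 167.0 False
red [ 0.37  -0.185  0.121] 161.9 False
amb [ 0.369 -0.188  0.105] 167.2 False
grn [ 0.369 -0.189  0.074] 169.1 False
foot [ 0.369 -0.189  0.035] 168.9 False
now [ 0.481  -0.2499  0.4004] [1.7997e+02 1.1000e-01 1.4563e+02] F [-0.5 -0.8  0.6] t 19.0167
(0.56, -0.167, 0.36, -180) -> [-1.83 11.31  4.05] [ -0.     0.11 -34.37]
(0.56, -0.167, 0.34, -104) -> [ 0. -0.  2.] [  0.   0. -76.]
```

```bash
python3 - <<'E'
from h import *
s=snap('scene');T=s['pose'];o=T[:3,3]
for c in((.3968,-.1972),(.399,-.1945)):
  for n,u,v in(('lensbottom',238,222.2),('amberbottom',240,248)):
    D=T[:3,:3]@np.linalg.inv(s['K'])@[u,v,1];e=o[:2]-c
    q=np.roots([D[:2]@D[:2],2*e@D[:2],e@e-.0285**2]);print(n,(o+q.real.min()*D).round(4))
h=cv2.cvtColor(s['img'],cv2.COLOR_RGB2HSV)
for n,lo,hi in(('red',(0,150,60),(6,255,255)),('amber',(8,140,80),(20,255,255)),('green',(50,120,50),(75,255,255))):
  m=cv2.inRange(h[185:278,214:264],lo,hi);N,l,st,c=cv2.connectedComponentsWithStats(m);i=1+np.argmax(st[1:,4]);print(n,c[i]+[214,185],st[i]+[214,185,0,0,0])
chain([(.3995,-.194,.28,-214.4),(.3995,-.194,.146,-214.4)])
E
```

```text
lensbottom [ 0.3741 -0.2145  0.141 ]
amberbottom [ 0.3736 -0.2137  0.0838]
lensbottom [ 0.3768 -0.2123  0.1383]
amberbottom [ 0.3762 -0.2116  0.0808]
red [235.9245283  211.61425577] [220 198  33  25 477]
amber [239.84892086 240.98201439] [224 231  32  17 278]
green [241.43984962 257.84210526] [226 248  31  17 266]
now [ 0.481  -0.2499  0.4006] [1.7996e+02 1.2000e-01 1.4563e+02] F [-0.6 -0.1  0.7] t 19.0667
(0.3995, -0.194, 0.28, -214.4) -> [9.910e+00 1.000e-02 1.204e+01] [0.04 0.12 0.03]
(0.3995, -0.194, 0.146, -214.4) -> [ 0.  -0.  13.4] [0. 0. 0.]
```

The stage has risen to an underside height of about 0.115 m, so it is seated in the notch. It sits about 5° past the tower's bars, though. I'll regrip it without pressing down and ease it back within the notch's play, watching the torque.

Emit:
{"op": "send_rows", "data": {
  "plan": [
    [[4,0,0,0,0,0],[8,0,2,0,0,0],[9.9,0,6,0,0,0],[9.9,0,10,0,0,0],[9.9,0,12,0,0,0],[9.9,0,12,0,0,0],[9.9,0,12,0,0,0],[9.9,0,12,0,0,0]]
  ]
}}

```text
clock: 19.73
tool_pos: [0.4011, -0.1948, 0.2821]
orientation: [179.9, 0.2, 145.6]
force: [-0.1, -1.0, 0.6]
opening: 0.0872
gripper_force: 0.0
```

Emit:
{"op": "send_rows", "data": {
  "plan": [
    [[0,0,4,0,0,0],[0,0,8,0,0,0],[0,0,11,0,0,0],[0,0,12.5,0,0,0],[0,0,13.4,0,0,0],[0,0,13.4,0,0,0],[0,0,13.4,0,0,0]]
  ]
}}

```text
clock: 20.32
tool_pos: [0.4016, -0.1949, 0.1473]
orientation: [180.0, 0.2, 145.6]
force: [0.1, 0.1, 0.9]
opening: 0.0878
gripper_force: 0.0
```

Emit:
{"op": "send_rows", "data": {
  "plan": [
    [[0,0,0,0,0,0],[0,0,0,0,0,0],[0,0,0,0,0,0],[0,0,0,0,0,0],[0,0,0,0,0,0],[0,0,0,0,0,0]]
  ],
  "fingers": 0
}}

```text
clock: 20.82
tool_pos: [0.4003, -0.1947, 0.1463]
orientation: [180.0, 0.1, 145.6]
force: [-0.5, -0.9, 2.8]
opening: 0.0549
gripper_force: 30.0
```

Emit:
{"op": "send_rows", "data": {
  "plan": [
    [[0,0,0,0,0,-1],[0,0,0,0,0,-2],[0,0,0,0,0,-2],[0,0,0,0,0,-2]]
  ]
}}

```text
clock: 21.15
tool_pos: [0.4004, -0.1946, 0.1461]
orientation: [180.0, 0.1, 147.6]
force: [-0.6, 0.4, 3.2]
opening: 0.0554
gripper_force: 30.0
```

```bash
python3 bars.py | head -5
```

```text
[-0.08390133 -0.03185958  0.07073542] [-0.56822265  0.38284214  3.19771389] [1.79984605e+02 1.00760410e-01 1.47625341e+02] [ 0.40044822 -0.19459695  0.146147  ] 21.15
224 [89, 52, 64, 126, 99, 52, 43, 40, 40, 38, 40, 39, 40, 38]
226 [122, 110, 68, 113, 132, 68, 42, 40, 40, 37, 38, 37, 35, 37]
228 [180, 155, 80, 94, 131, 69, 39, 37, 39, 39, 37, 39, 37, 33]
230 [186, 181, 101, 66, 115, 81, 45, 35, 36, 33, 36, 38, 31, 36]
```

Emit:
{"op": "send_rows", "data": {
  "plan": [
    [[0,0,0,0,0,-1],[0,0,0,0,0,-2],[0,0,0,0,0,-2.5],[0,0,0,0,0,-2.5]]
  ]
}}

```text
clock: 21.58
tool_pos: [0.4003, -0.1945, 0.146]
orientation: [180.0, 0.1, 150.2]
force: [0.6, -0.4, 4.0]
opening: 0.0553
gripper_force: 30.0
```

```bash
python3 bars.py | head -5
```

```text
[ 0.02777921 -0.24487586 -0.08242603] [ 0.62111296 -0.41592588  3.97088916] [1.79987493e+02 8.50808512e-02 1.50157654e+02] [ 0.40034402 -0.1945305   0.14597171] 21.5833
224 [85, 48, 49, 92, 133, 71, 42, 41, 38, 38, 39, 40, 37, 41]
226 [116, 86, 56, 89, 127, 87, 46, 40, 35, 39, 36, 38, 36, 36]
228 [180, 156, 77, 65, 128, 99, 53, 36, 36, 35, 37, 35, 36, 37]
230 [186, 181, 100, 70, 147, 121, 58, 37, 35, 38, 35, 37, 34, 35]
```

Emit:
{"op": "send_rows", "data": {
  "plan": [
    [[0,0,0,0,0,0],[0,0,0,0,0,0],[0,0,0,0,0,0],[0,0,0,0,0,0],[0,0,0,0,0,0],[0,0,0,0,0,0],[0,0,0,0,0,0]]
  ],
  "fingers": 1
}}

```text
clock: 22.27
tool_pos: [0.4001, -0.1945, 0.1458]
orientation: [180.0, 0.1, 150.1]
force: [0.0, -0.1, -0.6]
opening: 0.087
gripper_force: 0.0
```

Emit:
{"op": "send_rows", "data": {
  "plan": [
    [[0,0,-2,0,0,0],[0,0,-6,0,0,0],[0,0,-10,0,0,0],[0,0,-14,0,0,0],[0,0,-18,0,0,0],[0,0,-22,0,0,0],[-4,0,-25,0,0,0],[-8,0,-25.5,0,0,0]]
  ]
}}

```text
clock: 22.93
tool_pos: [0.4647, -0.2319, 0.407]
orientation: [179.8, 0.7, 150.2]
force: [0.3, 0.7, 1.5]
opening: 0.088
gripper_force: 0.0
```

Emit:
{"op": "send_rows", "data": {
  "plan": [
    [[-2,0,0,0,0,0],[-2,0,0,0,0,0],[-2,0,0,0,0,0],[-2,0,0,0,0,0]]
  ]
}}

```text
clock: 23.27
tool_pos: [0.4811, -0.2412, 0.3992]
orientation: [-180.0, 0.0, 150.1]
force: [0.1, -0.8, -0.8]
opening: 0.0877
gripper_force: 0.0
```

```bash
python3 bars.py | head -5; python3 - <<'E'
from h import *
s=snap('wrist');im=s['img'];P=np.array(s['K'])@np.linalg.inv(s['pose'])[:3]
q=P@[.399,-.195,.185,1];u,v=(q[:2]/q[2]).astype(int);r=32
k=cv2.inRange(cv2.cvtColor(im[v-r:v+r,u-r:u+r],cv2.COLOR_RGB2HSV),(0,0,140),(180,60,255))
N,l,st,c=cv2.connectedComponentsWithStats(k);Q=[]
for i in range(1,N):
    X=ray(s,*(c[i]+[u-r,v-r]),.186)
    if st[i,4]>3 and np.hypot(*(X[:2]-[.399,-.193]))<.024:Q.append(X);print(st[i],X.round(4))
d=Q[1]-Q[0];print('mid',(Q[0]+Q[1])/2,'len',np.hypot(*d[:2]),'ang',np.degrees(np.arctan2(d[1],d[0])))
h=cv2.cvtColor(snap('scene')['img'],cv2.COLOR_RGB2HSV)
for y in(218,220,221,222,223):print(y,h[y,226:256:2,2].tolist())
b=snap('top')['img'];B=cv2.cvtColor(b,cv2.COLOR_RGB2HSV)
E
```

```text
[-0.00816546 -0.12609202  0.03053954] [ 0.09857597 -0.76044939 -0.83624099] [-1.79985225e+02  5.60120171e-03  1.50088718e+02] [ 0.48107679 -0.24120206  0.39922482] 23.2667
224 [89, 52, 54, 94, 130, 70, 43, 44, 41, 42, 39, 42, 37, 42]
226 [117, 110, 66, 88, 128, 86, 47, 42, 38, 40, 42, 41, 38, 37]
228 [180, 155, 77, 64, 127, 100, 53, 39, 38, 37, 37, 39, 36, 36]
230 [186, 179, 100, 73, 145, 121, 60, 39, 38, 40, 37, 38, 35, 35]
[26  7  7 11 48] [ 0.382 -0.189  0.186]
[38 44  7 11 45] [ 0.4157 -0.1961  0.186 ]
mid [ 0.39881089 -0.19258122  0.186     ] len 0.03445631923436294 ang -11.935744838555866
218 [142, 134, 138, 133, 138, 127, 134, 137, 134, 133, 125, 128, 43, 31, 48]
220 [109, 122, 138, 132, 140, 128, 128, 138, 129, 129, 57, 33, 28, 29, 37]
221 [59, 75, 132, 130, 138, 131, 127, 136, 86, 60, 35, 30, 28, 28, 50]
222 [44, 48, 64, 72, 87, 89, 81, 65, 45, 34, 32, 30, 29, 31, 63]
223 [45, 44, 42, 42, 45, 50, 49, 39, 34, 35, 31, 29, 25, 25, 50]
```

```bash
python3 -c "
from plant import ctrl
print(ctrl.close_job())"
```

```text
the job is handed in; nothing more can be done
None
```

The red stage is on the tower, turned to its stop and let go; by the camera checks it is at locked height with its bars in line with the lower stages (within about 1°), the jig was left open, the blue stage was not touched, and the job was handed in at about 23 s.

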